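# Put the blue paint pot away and slide the paint box shut

## Task

Tidying up the craft table: stand the little blue paint pot upright in the open compartment of the wooden paint box, then slide the green cover over it until it is fully shut, and let go.

Things in the scene. Friction and masses are not known exactly. Their poses are not given: they have to be found in the camera images.
- blue_pot_center (a point): Centre of the blue paint pot: closed, loose, round, plastic, all blue with a screw cap, 36 mm in diameter, 46 mm high, about 70 g, standing on the table. The point is on its axis, 23 mm above its underside; z points up. A red and a yellow pot of the same shape stand nearby, at least 90 mm off centre to centre.
- box_in (a point): Inner floor centre of the compartment of the light wooden paint box, which is fixed to the table (146 x 254 x 71 mm high). Box axes: x across, y along the slide towards open, z up. Inside 130 (x) by 115 mm (y), floor 6 mm above the table, end walls 52 and side rails 65 mm above the floor. Beyond +y is a closed deck. The cover may start over the last 20 mm on the +y side.
- cover_grip (a point): Point on the dark wooden bar across the middle of the flat green cover (128 x 131 x 6 mm, its top 60 mm above the compartment's floor). The bar is 60 mm long (box x), 14 mm thick (box y, the slide), 34 mm tall above the cover. The point is on its centre line, 23 mm above the cover, 11 mm below the bar's top. Box axes. Cover shut: it is straight above box_in.
- cover (a joint): Position of the sliding cover in m: 0 is fully shut over the compartment (end stop), 0.123 fully open (end stop). It grows along the box's +y. It slides with light friction of about 2 N and stays where it is left.
Things that resemble listed ones, but are neither listed nor needed, are in the scene too. Of the things that look like the part that bears blue_pot_center, take the one that is farthest from the robot's base at the start.

How it is judged:
By the outcome, as a careful person would: the job done as asked, in the order asked, and still so for the second after the job is handed in, with the robot touching nothing.
It also fails if it takes over 48 s, if anything falls off the work surface, if the arm or the gripper's body presses on something with over 40 N, if the wrist force passes 120 N, or if a joint passes its speed limit or range.

## Robot

A 6-joint arm with a two-finger parallel gripper is mounted at the origin on the work surface. World frame = base frame: x ahead of the robot, y to its left, z up, the work surface at z = 0. Lengths are in m, angles in degrees, forces in N, time in s.
With the tool pointing down it reaches from about 0.35 to 0.875 m from the base axis. Payload 4.2 kg.
Tool frame: the origin (TCP) lies at the very end of the fingers, on their centre line; the grasp point (between the pads) lies 19 mm behind it (bot.tcp_to_grasp is the z of the grasp point in the tool frame, in m); z points along the fingers, y is the line along which they close (so a half turn about z gives the same grasp; the last joint's range is limited). The gripper opens to 87 mm and grips with 3 to 60 N. Pads are 19 mm wide; open, the fingers measure 117 mm over their backs; the gripper's body (75 mm by 190 mm) begins 51 mm behind the grasp point.
Start: joints at [83.973, 22.042, 0.453, 0, -68.411, -14.817], TCP at [0.222, 0.584, 0.223] pointing down, gripper open.
Joint ranges: [-179.83, 179.83], [-69.29, 118.12], [-61.27, 80.66], [-181.25, 117.63], [-171.15, -9.14], [-177.46, 177.46]. Speed limits (degrees/s): [159.86, 159.86, 180, 180, 180, 180].

## Interface

Orientations are given as a 3x3 rotation matrix whose columns are the frame's x, y, z axes.
In Python, from bench import bot gives the robot as it stands.
- The arm moves only by the shell command python3 -m handwheel 'ROWS' [OPENING] [FORCE]. ROWS is JSON, a list of rows, each a list of 2 entries, a list of its own where there are three numbers: the shift along the tool's x, y, z scaled (see below), then the turn about the tool's z scaled (see below). In form: [[[tx, ty, tz], turn], ...]. A call has 1 to 20 rows; each row shifts and turns the commanded pose from where the row before left it, along the tool's axes as they then stand; what a row does not reach is not made up. The controller multiplies each number of a shift by 30 mm and each number of a turn by 30 degrees. A row lasts 1/8 s, in which the tool goes at most 62.5 mm and 10.7 degrees, less where a joint would pass 70% of its speed; a pose out of reach is approached as far as the arm can. A call with a number of a shift or a turn outside -1 to 1 is refused whole. A call with a gripper value outside its range is refused whole. OPENING is the closure, from 0 (fully open) to 1 (shut), set as the call begins (- or left out, the last holds). The fingers move at their own pace and stop on an object; FORCE is the grip in N (left out, the last holds). Time passes only in rows, so rows that do not move let the fingers close. It gives the time, the measured TCP pose, the force, the opening and the grip force at its end, in the units of the state.
- bot.observe(): the state, without advancing time (a new reading comes with each control period).
- bot.camera(name): name is "scene" or "top" or "wrist"; returns a dict with "image" (400x640x3 uint8, red, green, blue), "fx", "fy", "cx", "cy" (pixels), "dist" ([k1, k2, p1, p2, k3] as OpenCV has them; the pictures are not rectified), "R" (3x3) and "t" (3): a world point X has camera coordinates R X + t; the wrist camera has in their place "mount" (4x4, takes a point from camera to tool coordinates, whose origin is the TCP and whose axes are the flange's). Camera axes: x right, y down, z forward; pixel columns grow to the right and rows downward; lengths in m; the calibration is good to about 2 mm. A picture is of the moment at which its call begins: read the wrist's pose just before it. There is no depth.
- bot.job_done(): hands the job in; it is judged then, once.
Trained networks look in the newest picture that a camera, given by its name, has taken for a name from the list of things; names that differ only in an ending like _2 or _b are one class to them, and where a whole thing is asked for, a point or a joint stands for the part that bears it (a point fixed in the world has none). Each returns a list of dicts, best first, with "confidence" (0 to 1); they miss things now and then, are a little off and sometimes report something else, mostly with a low value. They report only what shows in the picture. A call takes as long as a camera call. They do not tell look-alikes from the thing itself.
- bot.find_in(camera, name): "centre" ([x, y, z] in m, in world coordinates, good to about 4 mm: the middle of the surface that is visible of it).
- bot.cut_out(camera, name): "mask" (400x640 bool, what is visible of it).
The state is a dict: "clock": time; "joint_positions": joint angles; "dq": joint speeds; "joint_efforts": joint torques, N m; "tool_pos": TCP position; "ee_rot": TCP orientation; "contact_force": force on the tool from outside, world axes, zero at the start; "torque": the same for the moment, N m; "grip_width": finger opening in m; "grip_force": force on a finger pad.
Only numpy, scipy, OpenCV 4.12 (cv2) and the standard library are available. Lean on these libraries where they do the work, as an engineer would, in place of code of your own. Each camera call takes 0.05 s, during which the arm holds its last target. There are 200 camera calls.

## Working session

There is one attempt and no reset: what is moved stays moved. The work goes in short steps, Python scripts to look and compute and a shell command to move; the robot and the scene stay as the last step left them, time stands still between calls to the robot, and variables do not carry over. Pictures are saved under pics/ and viewed, at most 10 in all, crops included, and the job is handed in when it is done.

```bash
mkdir -p pics; python3 - <<'E'
from bench import bot
import cv2,numpy as np
s=bot.observe(); print(s['clock'],s['tool_pos'],np.round(s['ee_rot'],3).tolist(),s['grip_width'],bot.tcp_to_grasp)
for c in ['scene','top']:
    im=bot.camera(c); cv2.imwrite(f'pics/{c}0.png',cv2.cvtColor(im['image'],cv2.COLOR_RGB2BGR))
    for n in ['blue_pot_center','box_in','cover_grip','cover']:
        try: print(c,n,[(np.round(d['centre'],3).tolist(),round(d['confidence'],2)) for d in bot.find_in(c,n)])
        except Exception as e: print(c,n,e)
E
```

```text
0.0 [0.22216168 0.58352656 0.22144241] [[0.934, -0.356, -0.001], [-0.356, -0.934, -0.002], [0.0, 0.002, -1.0]] 0.08685815891111986 -0.0187
scene blue_pot_center [([0.4, -0.241, 0.033], 0.96), ([0.514, -0.286, 0.026], 0.94), ([0.417, -0.31, 0.035], 0.56)]
scene box_in [([0.575, 0.169, 0.065], 0.96)]
scene cover_grip [([0.585, 0.202, 0.07], 0.8)]
scene cover [([0.588, 0.204, 0.067], 0.85)]
top blue_pot_center [([0.405, -0.312, 0.044], 0.83), ([0.505, -0.294, 0.046], 0.75), ([0.385, -0.245, 0.045], 0.63)]
top box_in [([0.56, 0.141, 0.066], 0.62)]
top cover_grip [([0.577, 0.185, 0.066], 0.81)]
top cover [([0.577, 0.188, 0.066], 0.74)]
```

View pics/scene0.png

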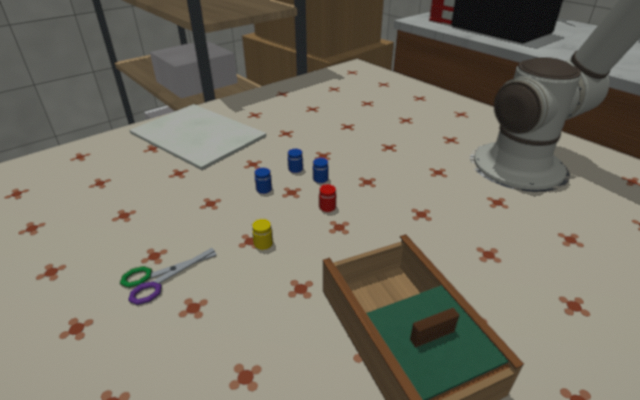

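View pics/top0.png

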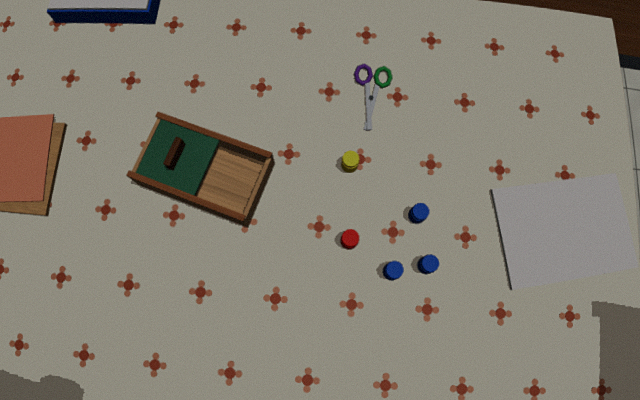

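The top view shows the box with its rim corners at about (158,114), (272,154), (248,222) and (129,176), and the bar at (175,152). The blue pots are at (419,212), (393,270) and (429,264). The one at (419,212), near (0.507,-0.29), is farthest from the base, so it is the target.

```bash
cat > h.py <<'E'
from bench import bot
import cv2,numpy as np
def pose(cam,s=None):
    if 'R' in cam: return np.array(cam['R']),np.array(cam['t'])
    M=np.array(cam['mount']); Rt=np.array(s['ee_rot']); p=np.array(s['tool_pos'])
    Rwc=Rt@M[:3,:3]; c=Rt@M[:3,3]+p
    return Rwc.T,-Rwc.T@c
def K(cam): return np.array([[cam['fx'],0,cam['cx']],[0,cam['fy'],cam['cy']],[0,0,1.]])
def unproj(cam,px,z,s=None):
    R,t=pose(cam,s); n=cv2.undistortPoints(np.array(px,float).reshape(-1,1,2),K(cam),np.array(cam['dist'],float))[:,0]
    d=np.c_[n,np.ones(len(n))]@R; c=-R.T@t
    return c+d*((z-c[2])/d[:,2])[:,None]
def proj(cam,X,s=None):
    R,t=pose(cam,s); return cv2.projectPoints(np.array(X,float).reshape(-1,3),cv2.Rodrigues(R)[0],t,K(cam),np.array(cam['dist'],float))[0][:,0]
E
python3 - <<'E'
from h import *
cam=bot.camera('top'); im=cam['image']
for n in ['box_in','cover_grip','blue_pot_center']:
    for d in bot.cut_out('top',n)[:3]:
        m=d['mask'].astype(np.uint8); ys,xs=np.nonzero(m)
        print(n,d['confidence'],len(xs),xs.mean(),ys.mean(),cv2.boxPoints(cv2.minAreaRect(np.c_[xs,ys].astype(np.float32))).round(1).tolist())
c=unproj(cam,[(158,114),(272,154),(248,222),(129,176)],.071); print(c.round(4),np.linalg.norm(np.roll(c,-1,0)-c,axis=1))
# bar: dark brown within
sub=im[125:180,155:200].astype(int); m=(sub[...,0]>sub[...,1]+5)&(sub.sum(2)<220); ys,xs=np.nonzero(m); print('bar px',len(xs),xs.mean()+155,ys.mean()+125)
print('cam',(-pose(cam)[0].T@pose(cam)[1]).round(3))
v=im[90:240,115:290]; cv2.imwrite('pics/box.png',cv2.resize(cv2.cvtColor(v,cv2.COLOR_RGB2BGR),None,fx=4,fy=4)[:600])
E
```

```text
box_in 0.89 9932 203.2611759967781 168.69482480869917 [[124.0, 179.6999969482422], [152.60000610351562, 105.80000305175781], [278.1000061035156, 154.39999389648438], [249.5, 228.3000030517578]]
cover_grip 0.68 3827 177.31669715181604 156.74810556571728 [[134.89999389648438, 172.89999389648438], [156.89999389648438, 115.5999984741211], [218.6999969482422, 139.39999389648438], [196.6999969482422, 196.60000610351562]]
blue_pot_center 0.69 309 418.5177993527508 213.39482200647248 [[405.0, 215.0], [420.0, 200.0], [432.0, 212.0], [417.0, 227.0]]
blue_pot_center 0.57 318 427.76100628930817 264.2012578616352 [[414.0, 266.0], [429.5, 250.5], [441.5, 262.5], [426.0, 278.0]]
blue_pot_center 0.55 334 392.2814371257485 269.71556886227546 [[379.6000061035156, 263.3999938964844], [400.29998779296875, 258.20001220703125], [404.79998779296875, 276.29998779296875], [384.1000061035156, 281.5]]
[[6.617e-01 2.415e-01 7.100e-02]
 [5.925e-01 2.000e-04 7.100e-02]
 [4.547e-01 3.230e-02 7.100e-02]
 [5.273e-01 2.789e-01 7.100e-02]] [0.2510874  0.14146466 0.25703161 0.13950289]
bar px 386 177.28756476683938 146.7357512953368
cam [ 0.293 -0.107  0.97 ]
```

View pics/box.png

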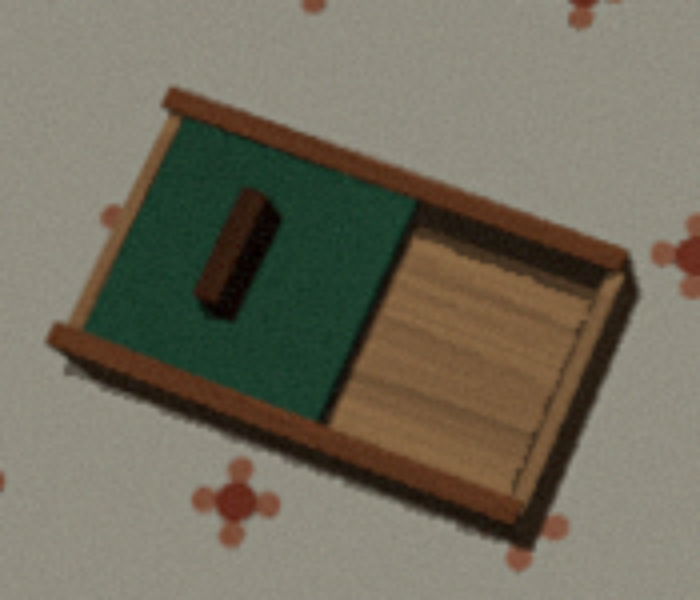

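The close-up puts the rail corners at about (157.5,112), (272,153), (245,220) and (127.5,172.5) in the top image, and the centre of the bar's top at about (173.5,151.5). The cover is almost fully open.

```bash
python3 - <<'E'
from h import *
cam=bot.camera('top')
c=unproj(cam,[(157.5,112),(272,153),(245,220),(127.5,172.5)],.071)[:,:2]
print(c.round(4),np.linalg.norm(np.roll(c,-1,0)-c,axis=1).round(3))
# rigid fit: box coords of corners (x across, y), origin box_in; +y towards cover
B=np.array([[73,188.5],[73,-65.5],[-73,-65.5],[-73,188.5]])/1000
Bm,cm=B.mean(0),c.mean(0); U,S,Vt=np.linalg.svd((B-Bm).T@(c-cm)); R=(U@Vt).T; print('det',np.linalg.det(R))
t=cm-R@Bm; print('box_in',t.round(4),'y',R[:,1].round(4),'yaw y',np.degrees(np.arctan2(R[1,1],R[0,1])),'res',(c-(B@R.T+t)).round(4).tolist())
bar=unproj(cam,[(173.5,151.5)],.1)[0,:2]; print('bar',bar.round(4),'in box',R.T@(bar-t))
p=unproj(cam,[(418.5,213.4)],.035)[0]; print('pot',p.round(4))
s=bot.observe(); d=np.r_[p[:2],.16]-s['tool_pos']; print('tool shift/30mm',(np.array(s['ee_rot']).T@d/.03).round(2))
w=bot.camera('wrist'); print(np.array(w['mount']).round(3).tolist(),w['fx'])
E
```

```text
[[6.660e-01 2.434e-01]
 [5.946e-01 4.000e-04]
 [4.581e-01 3.840e-02]
 [5.342e-01 2.832e-01]] [0.253 0.142 0.256 0.138]
det 1.0000000000000004
box_in [0.5456 0.0824] y [0.2869 0.958 ] yaw y 73.32926359459628 res [[-0.0036, 0.0013], [-0.0022, 0.0017], [0.0013, -0.0023], [0.0045, -0.0007]]
bar [0.5745 0.1865] in box [-0.00214653  0.10796971]
pot [ 0.5035 -0.296   0.035 ]
tool shift/30mm [19.2  24.08  2.08]
[[-0.001, -0.96, -0.28, 0.077], [1.0, -0.001, 0.001, 0.0], [-0.001, -0.28, 0.96, -0.161], [0.0, 0.0, 0.0, 1.0]] 359.5367467524072
```

```bash
python3 -m handwheel '[[[0.74,0.926,0.08],0],[[0.74,0.926,0.08],0],[[0.74,0.926,0.08],0],[[0.74,0.926,0.08],0],[[0.74,0.926,0.08],0],[[0.74,0.926,0.08],0],[[0.74,0.926,0.08],0],[[0.74,0.926,0.08],0],[[0.74,0.926,0.08],0],[[0.74,0.926,0.08],0],[[0.74,0.926,0.08],0],[[0.74,0.926,0.08],0],[[0.74,0.926,0.08],0],[[0.74,0.926,0.08],0],[[0.74,0.926,0.08],0],[[0.74,0.926,0.08],0],[[0.74,0.926,0.08],0],[[0.74,0.926,0.08],0],[[0.74,0.926,0.08],0],[[0.74,0.926,0.08],0]]' && python3 -m handwheel '[[[0.74,0.926,0.08],0],[[0.74,0.926,0.08],0],[[0.74,0.926,0.08],0],[[0.74,0.926,0.08],0],[[0.74,0.926,0.08],0],[[0.74,0.926,0.08],0],[[0,0,0],0.318],[[0,0,0],0.318],[[0,0,0],0.318],[[0,0,0],0.318],[[0,0,0],0.318],[[0,0,0],0.318],[[0,0,0],0.318],[[0,0,0],0.318],[[0,0,0],0.318],[[0,0,0],0]]'
python3 - <<'E'
from h import *
s=bot.observe(); w=bot.camera('wrist'); R=np.array(s['ee_rot'])
cv2.imwrite('pics/w1.png',cv2.cvtColor(w['image'],cv2.COLOR_RGB2BGR))
print('pot proj',proj(w,[[.5035,-.296,.023]],s),'yaw x',np.degrees(np.arctan2(R[1,0],R[0,0])))
for n in bot.find_in('wrist','blue_pot_center'): print(n)
for d in bot.cut_out('wrist','blue_pot_center'):
    ys,xs=np.nonzero(d['mask']); print(d['confidence'],xs.min(),xs.max(),ys.min(),ys.max(),xs.mean(),ys.mean(),unproj(w,[(xs.mean(),ys.mean())],.035,s))
E
```

```text
clock: 3.3
tool_pos: [0.44, -0.0943, 0.1748]
ee_rot: [[0.935, -0.356, 0.001], [-0.356, -0.935, -0.0], [0.001, -0.0, -1.0]]
contact_force: [0.4, -0.5, 0.1]
grip_width: 0.087
grip_force: 0.0
clock: 5.3
tool_pos: [0.5048, -0.2963, 0.1602]
ee_rot: [[-0.286, -0.958, 0.0], [-0.958, 0.286, -0.0], [-0.0, -0.0, -1.0]]
contact_force: [-0.2, -0.2, -0.2]
grip_width: 0.0868
grip_force: 0.0
pot proj [[318.80420047 194.48773197]] yaw x -106.59320841418631
{'centre': [0.5027, -0.3012, 0.0464], 'confidence': 0.82}
{'centre': [0.4112, -0.3205, 0.0484], 'confidence': 0.76}
{'centre': [0.3965, -0.2562, 0.0448], 'confidence': 0.7}
0.84 293 334 169 220 314.0241166573191 194.7621985417835 [[ 0.50650682 -0.29987922  0.035     ]]
0.72 431 487 182 234 459.5548751766368 207.45171926519077 [[ 0.39298483 -0.25455332  0.035     ]]
0.68 398 453 113 160 425.11982675649665 135.72906641000964 [[ 0.40853586 -0.32087245  0.035     ]]
```

View pics/w1.png

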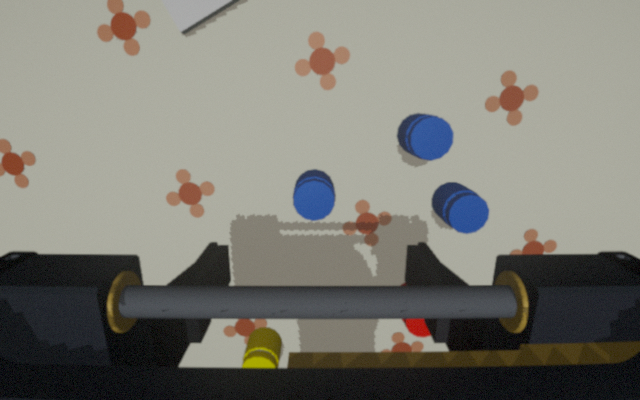

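The wrist view shows the target pot with its cap near (314,199), almost midway between the fingers at x≈318. The two blue look-alikes are to the right. I'll check the cap centre, then work out the descent.

```bash
python3 - <<'E'
from h import *
s=bot.observe(); w=bot.camera('wrist'); R=np.array(s['ee_rot'])
m=[d for d in bot.cut_out('wrist','blue_pot_center')]
m=min(m,key=lambda d:abs(np.nonzero(d['mask'])[1].mean()-314))['mask']
# fit pot xy by matching silhouette
a=np.linspace(0,2*np.pi,40); best=None
def sil(x,y):
    P=np.array([[x+.018*np.cos(t),y+.018*np.sin(t),z] for z in(0,.046) for t in a])
    q=proj(w,P,s).astype(np.int32); o=np.zeros(m.shape,np.uint8); cv2.fillConvexPoly(o,cv2.convexHull(q),1); return o>0
for x in np.arange(.495,.516,.001):
    for y in np.arange(-.31,-.285,.001):
        o=sil(x,y); i=(o&m).sum()/(o|m).sum()
        if best is None or i>best[0]: best=(i,x,y)
print(best, unproj(w,[(314,199)],.046,s))
print((R.T@(np.array([best[1],best[2],.027-.0187])-s['tool_pos'])/.03).round(3))
E
```

```text
(np.float64(0.8846729905142287), np.float64(0.507), np.float64(-0.297)) [[ 0.50663674 -0.29930147  0.046     ]]
[-0.    -0.075  5.063]
```

```bash
python3 -m handwheel '[[[0.03,-0.08,0.7],0],[[0,0,0.7],0],[[0,0,0.7],0],[[0,0,0.7],0],[[0,0,0.7],0],[[0,0,0.6],0],[[0,0,0.5],0],[[0,0,0.46],0],[[0,0,0],0]]' && python3 -m handwheel '[[[0,0,0],0],[[0,0,0],0],[[0,0,0],0],[[0,0,0],0],[[0,0,0],0],[[0,0,0],0],[[0,0,0],0],[[0,0,0],0]]' 1 15
```

```text
clock: 6.68
tool_pos: [0.5061, -0.2977, 0.0072]
ee_rot: [[-0.287, -0.958, -0.002], [-0.958, 0.287, 0.001], [-0.0, 0.002, -1.0]]
contact_force: [-0.2, -0.2, -0.0]
grip_width: 0.0867
grip_force: 0.0
clock: 7.68
tool_pos: [0.5068, -0.2979, 0.0084]
ee_rot: [[-0.287, -0.958, 0.0], [-0.958, 0.287, -0.0], [0.0, -0.0, -1.0]]
contact_force: [0.3, 0.8, -0.0]
grip_width: 0.0358
grip_force: 15.0
```

```bash
python3 -m handwheel '[[[0,0,-0.6],0],[[0,0,-1],0],[[0,0,-1],0],[[0,0,-1],0],[[0,0,-1],0],[[-0.87,0.171,0],0],[[-0.87,0.171,0],0],[[-0.87,0.171,0],0],[[-0.87,0.171,0],0],[[-0.87,0.171,0],0],[[-0.87,0.171,0],0],[[-0.87,0.171,0],0],[[-0.87,0.171,0],0],[[-0.87,0.171,0],0],[[-0.87,0.171,0],0],[[-0.87,0.171,0],0],[[-0.87,0.171,0],0],[[-0.87,0.171,0],0],[[-0.87,0.171,0],0]]' && python3 -m handwheel '[[[0,0,0],0],[[0,0,0],0],[[0,0,0],0]]'
python3 - <<'E'
from h import *
s=bot.observe(); w=bot.camera('wrist'); im=w['image'].copy()
t=np.array([.5456,.0824]); y=np.array([.2869,.958]); x=np.array([.958,-.2869])
P=[np.r_[t+a*x+b*y,z] for a,b,z in [(.065,-.0575,.058),(-.065,-.0575,.058),(-.065,-.0575,.006),(.065,-.0575,.006),(-.065,.0425,.066),(.065,.0425,.066)]]
q=proj(w,P,s); print(q.round(0).tolist())
for u,v in q: cv2.drawMarker(im,(int(u),int(v)),(255,0,255),0,10)
cv2.imwrite('pics/w2.png',cv2.cvtColor(im,cv2.COLOR_RGB2BGR))
E
```

```text
clock: 10.05
tool_pos: [0.5427, 0.0736, 0.146]
ee_rot: [[-0.288, -0.958, -0.001], [-0.958, 0.288, -0.0], [0.0, 0.001, -1.0]]
contact_force: [0.4, -0.0, -0.4]
grip_width: 0.0355
grip_force: 15.0
clock: 10.42
tool_pos: [0.5428, 0.072, 0.1462]
ee_rot: [[-0.288, -0.958, -0.0], [-0.958, 0.288, -0.0], [0.0, 0.0, -1.0]]
contact_force: [0.7, -0.3, -0.5]
grip_width: 0.0356
grip_force: 15.0
[[224.0, 147.0], [411.0, 147.0], [395.0, 139.0], [239.0, 140.0], [404.0, 282.0], [231.0, 283.0]]
```

View pics/w2.png

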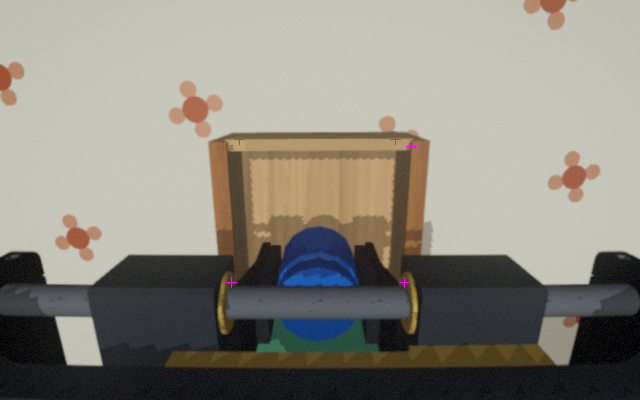

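The compartment shows clearly: the end-wall rim is at row ~151 and the floor spans columns ~249–393. The pot is centred at column ~318. The box model agrees to within about 3 mm, so I'll lower the pot.

```bash
python3 -m handwheel '[[[-0.1,0,0.6],0],[[0,0,0.7],0],[[0,0,0.7],0],[[0,0,0.7],0],[[0,0,0.6],0],[[0,0,0.4],0],[[0,0,0.25],0],[[0,0,0.2],0],[[0,0,0.17],0],[[0,0,0],0],[[0,0,0],0]]'
```

```text
clock: 11.85
tool_pos: [0.5442, 0.0758, 0.0171]
ee_rot: [[-0.287, -0.958, 0.001], [-0.958, 0.287, 0.0], [-0.0, -0.001, -1.0]]
contact_force: [-0.7, -0.4, -1.2]
grip_width: 0.0356
grip_force: 15.0
```

```bash
python3 -m handwheel '[[[0,0,0.05],0],[[0,0,0.04],0],[[0,0,0],0]]' && python3 -m handwheel '[[[0,0,0],0],[[0,0,0],0],[[0,0,0],0],[[0,0,0],0]]' 0.36 && python3 -m handwheel '[[[0,0,-0.3],0],[[0,0,-0.7],0],[[0,0,-1],0],[[0,0,-1],0],[[0,0,-1],0],[[0,0,-1],0],[[0,0,0],0]]'
python3 - <<'E'
from h import *
s=bot.observe(); w=bot.camera('top'); im=w['image'][60:260,80:320]
cv2.imwrite('pics/t3.png',cv2.resize(cv2.cvtColor(im,cv2.COLOR_RGB2BGR),None,fx=3,fy=3))
E
```

```text
clock: 12.22
tool_pos: [0.544, 0.0757, 0.0144]
ee_rot: [[-0.287, -0.958, 0.0], [-0.958, 0.287, 0.0], [-0.0, -0.0, -1.0]]
contact_force: [-0.8, -1.1, 2.0]
grip_width: 0.0357
grip_force: 15.0
clock: 12.72
tool_pos: [0.5439, 0.0756, 0.014]
ee_rot: [[-0.287, -0.958, 0.0], [-0.958, 0.287, -0.0], [0.0, -0.0, -1.0]]
contact_force: [0.2, -0.0, 0.3]
grip_width: 0.0551
grip_force: 0.0
clock: 13.6
tool_pos: [0.5455, 0.0762, 0.1675]
ee_rot: [[-0.287, -0.958, 0.007], [-0.958, 0.287, 0.002], [-0.004, -0.006, -1.0]]
contact_force: [-0.0, -0.1, -0.5]
grip_width: 0.0558
grip_force: 0.0
```

View pics/t3.png

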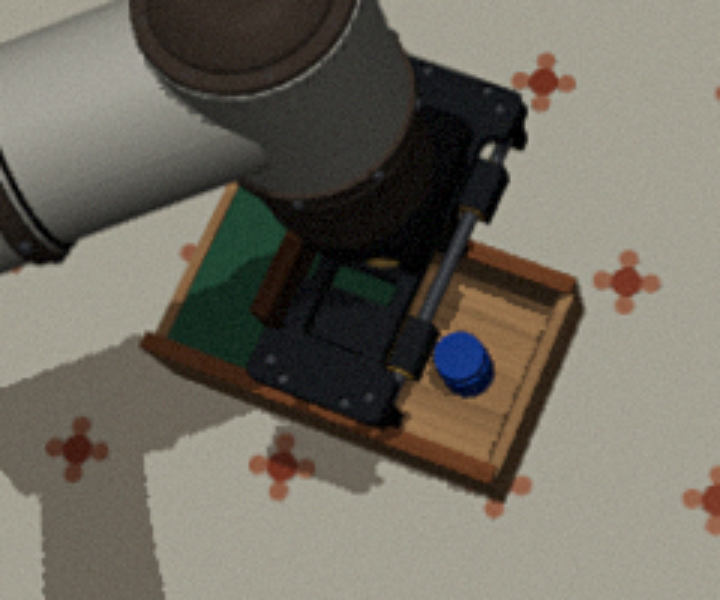

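The pot stands upright in the compartment, clear of the walls. Next I'll move over the bar and turn the gripper 90°.

```bash
python3 -m handwheel '[[[-0.77,0.02,0],0],[[-0.77,0.02,0],0],[[-0.77,0.02,0],0],[[-0.77,0.02,0],0],[[-0.75,0.02,0],0],[[0,0,0],-0.333],[[0,0,0],-0.333],[[0,0,0],-0.333],[[0,0,0],-0.333],[[0,0,0],-0.333],[[0,0,0],-0.333],[[0,0,0],-0.333],[[0,0,0],-0.333],[[0,0,0],-0.333],[[0,0,0],0],[[0,0,0],0]]' 0.2
python3 - <<'E'
from h import *
s=bot.observe(); w=bot.camera('wrist'); im=w['image'].copy()
for z in (.1,): 
    q=proj(w,[[.5745,.1865,z],[*s['tool_pos'][:2],z]],s); print(q.round(0).tolist())
for u,v in q: cv2.drawMarker(im,(int(u),int(v)),(255,0,255),0,10)
cv2.imwrite('pics/w4.png',cv2.cvtColor(im,cv2.COLOR_RGB2BGR))
E
```

```text
clock: 15.65
tool_pos: [0.5741, 0.187, 0.164]
ee_rot: [[0.957, -0.291, -0.0], [-0.291, -0.957, -0.0], [-0.0, 0.0, -1.0]]
contact_force: [-0.1, 0.3, 0.5]
grip_width: 0.0699
grip_force: 0.0
[[317.0, 221.0], [317.0, 221.0]]
```

View pics/w4.png

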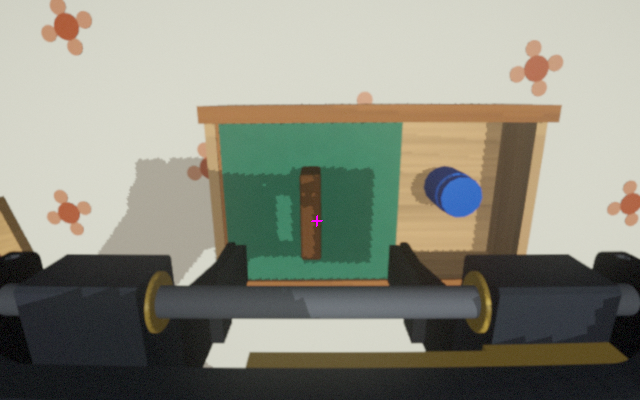

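The wrist view shows the bar at columns 301–321 and rows ~170–260, about 4 mm toward +y of the gripper centre. The pot stands at (455,190). I'll go down and grip the bar.

```bash
python3 -m handwheel '[[[0,-0.13,0.4],0],[[0,0,0.6],0],[[0,0,0.6],0],[[0,0,0.5],0],[[0,0,0.4],0],[[0,0,0.3],0],[[0,0,0.17],0],[[0,0,0],0]]' && python3 -m handwheel '[[[0,0,0],0],[[0,0,0],0],[[0,0,0],0],[[0,0,0],0],[[0,0,0],0],[[0,0,0],0],[[0,0,0],0],[[0,0,0],0]]' 1 20
```

```text
clock: 16.7
tool_pos: [0.5752, 0.1903, 0.0748]
ee_rot: [[0.957, -0.289, -0.0], [-0.289, -0.957, -0.0], [-0.0, 0.0, -1.0]]
contact_force: [0.5, -0.2, 0.1]
grip_width: 0.0697
grip_force: 0.0
clock: 17.7
tool_pos: [0.5753, 0.1905, 0.0749]
ee_rot: [[0.957, -0.289, 0.0], [-0.289, -0.957, 0.0], [0.0, -0.0, -1.0]]
contact_force: [0.3, 1.2, -0.0]
grip_width: 0.0139
grip_force: 20.0
```

```bash
python3 -m handwheel '[[[0,0.2,0],0],[[0,0.4,0],0],[[0,0.45,0],0],[[0,0.45,0],0],[[0,0.45,0],0],[[0,0.45,0],0],[[0,0.45,0],0],[[0,0.3,0],0],[[0,0.15,0],0],[[0,0,0],0]]'; python3 -m handwheel '[[[0,0.08,0],0],[[0,0.08,0],0],[[0,0,0],0]]'
```

```text
clock: 18.95
tool_pos: [0.5468, 0.0946, 0.0749]
ee_rot: [[0.957, -0.289, -0.0], [-0.289, -0.957, -0.001], [0.0, 0.001, -1.0]]
contact_force: [5.2, -1.9, -4.4]
grip_width: 0.0141
grip_force: 20.0
clock: 19.32
tool_pos: [0.5457, 0.0908, 0.0749]
ee_rot: [[0.957, -0.289, 0.001], [-0.289, -0.957, -0.0], [0.001, -0.0, -1.0]]
contact_force: [6.8, -0.9, -5.1]
grip_width: 0.0136
grip_force: 20.0
```

```bash
python3 -m handwheel '[[[0.04,0.06,0],0],[[0,0.06,0],0],[[0,0,0],0]]'; python3 -m handwheel '[[[0,0.06,0],0],[[0,0.06,0],0],[[0,0,0],0]]';python3 -m handwheel '[[[0,0.05,0],0],[[0,0,0],0]]'
```

```text
clock: 19.7
tool_pos: [0.5445, 0.0869, 0.0749]
ee_rot: [[0.957, -0.289, -0.001], [-0.289, -0.957, -0.0], [-0.001, 0.001, -1.0]]
contact_force: [0.4, 1.3, -1.1]
grip_width: 0.0139
grip_force: 20.0
clock: 20.08
tool_pos: [0.5443, 0.0856, 0.0749]
ee_rot: [[0.957, -0.289, 0.001], [-0.289, -0.957, 0.003], [0.0, -0.003, -1.0]]
contact_force: [-1.2, 9.1, -1.7]
grip_width: 0.0143
grip_force: 20.0
clock: 20.32
tool_pos: [0.5443, 0.0856, 0.0749]
ee_rot: [[0.957, -0.289, 0.002], [-0.289, -0.957, 0.005], [0.001, -0.005, -1.0]]
contact_force: [-2.3, 14.3, -2.0]
grip_width: 0.0138
grip_force: 20.0
```

The position has stopped changing and the force is rising, so the cover is at its end stop. Time to let go and lift.

```bash
python3 -m handwheel '[[[0,0,0],0],[[0,0,0],0],[[0,0,0],0],[[0,0,0],0]]' 0.4 && python3 -m handwheel '[[[0,0,-0.3],0],[[0,0,-0.7],0],[[0,0,-1],0],[[0,0,-1],0],[[0,0,-1],0],[[-1,0,-0.5],0],[[-1,0,0],0],[[-1,0,0],0],[[-1,0,0],0],[[0,0,0],0],[[0,0,0],0]]'
python3 - <<'E'
from h import *
w=bot.camera('scene'); cv2.imwrite('pics/s5.png',cv2.cvtColor(w['image'],cv2.COLOR_RGB2BGR))
w=bot.camera('wrist'); cv2.imwrite('pics/w5.png',cv2.cvtColor(w['image'],cv2.COLOR_RGB2BGR))
E
```

```text
clock: 20.82
tool_pos: [0.5437, 0.0817, 0.075]
ee_rot: [[0.957, -0.289, -0.0], [-0.289, -0.957, -0.0], [-0.0, 0.0, -1.0]]
contact_force: [-0.0, -0.4, -0.2]
grip_width: 0.0459
grip_force: 0.0
clock: 22.2
tool_pos: [0.4296, 0.117, 0.2107]
ee_rot: [[0.957, -0.289, 0.002], [-0.289, -0.957, 0.001], [0.001, -0.001, -1.0]]
contact_force: [0.8, 0.1, 0.7]
grip_width: 0.0523
grip_force: 0.0
```

View pics/s5.png

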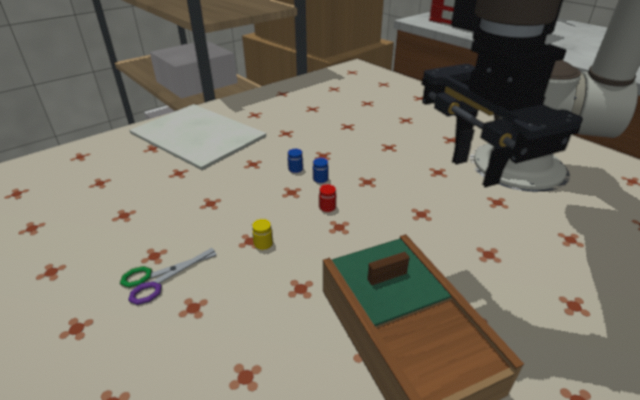

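View pics/w5.png

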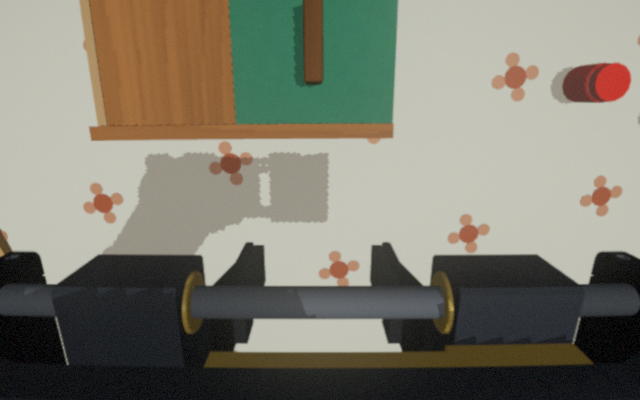

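Both views show the cover flush with the end wall: its green edge reaches the box end at column ~393 in the wrist view. The gripper is clear, so I'm handing in.

```bash
python3 -c "
from bench import bot
print(bot.job_done())"
```

```text
the job is handed in; nothing more can be done
None
```

The blue pot farthest from the robot's base was stood upright in the compartment, the green cover was slid against its end stop and let go, and the job was handed in at about 22 s with the gripper clear of everything.

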